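# Slide the sign-out clipboard out over the end of the desk riser

## Task

The key sign-out clipboard lies flat on the desk riser, where nobody can get hold of its edge. Without picking it up or pinching it, push it gently with the fingertips so that it lies square against the riser's back rail with its free end (the end without the clip) sticking out about 6 cm past the riser's open end, ready for the next person to take. Leave the torch, pen pot and key safe where they stand.

Things in the scene. Friction and masses are not known exactly. Their poses are not given: they have to be found in the camera images.
- riser: Fixed desk riser: light wooden board 270 mm deep (x), 660 mm long (y), 18 mm thick, on dark legs; top surface 90 mm above the desk. Origin: on the desk under its middle; x points away from the robot, y to the robot's left along the riser. A back rail 12 mm thick, 20 mm above the board, runs along the whole far side, inner face at x = +123 mm. Front and ends have no rail.
- riser_end (a point): The open end meant in the goal is the riser's -y end (to the robot's right, away from torch and pen pot). This is the middle of its upper edge, on the board's surface (riser frame 0, -330, 90 mm); axes as the riser's.
- riser_corner (a point): Where the inner face of the back rail meets the open end, at the board's surface (riser frame 123, -330, 90 mm); axes as the riser's.
- clipboard: Brown A5 hardboard clipboard with a white ruled form, loose, flat on the riser: 160 mm wide (x), 235 mm long (y), 5 mm thick, 0.22 to 0.45 kg, slides with 1 to 5 N. Origin: centre of its underside. Square against the rail, its axes are parallel to the riser's and its long edge x = +80 mm touches the rail. It starts up to 60 mm off the rail, turned up to 9 degrees, wholly on the board.
- free_end (a point): Middle of the clipboard's free end, at its underside (clipboard frame 0, -117.5, 0 mm). Past about 115 mm overhang the clipboard falls off.
- rail_edge_free (a point): Corner of the clipboard's far long edge at the free end, underside (clipboard frame 80, -117.5, 0 mm).
- rail_edge_clip (a point): Corner of the clipboard's far long edge at the clip end, underside (clipboard frame 80, 117.5, 0 mm). The clip end is y = +117.5 mm; the steel clip, 100 mm wide (x), lies on the board from y = +72 to +106 mm and rises 12 mm above its face.
- torch: Black torch standing on its lens, 128 mm high, 41 mm across at the head below, 28 mm across the barrel; loose, on the riser near the end away from the open one. Origin: centre of its underside. To be left alone.
- pen_pot: Dark round pen pot, 76 mm across, 95 mm high, its pens reach 150 mm; loose, on the riser near the end away from the open one. Origin: centre of its underside. To be left alone.
- key_safe: Grey and black key safe lying on the desk to the right of the riser, 115 x 72 x 42 mm; loose. Origin: centre of its underside. To be left alone.

How it is judged:
By the outcome, as a careful person would: the job done as asked, in the order asked, and still so for the second after the job is handed in, with the robot touching nothing.
It also fails if it takes over 54 s, if anything falls off the work surface, if the arm or the gripper's body presses on something with over 40 N, if the wrist force passes 120 N, or if a joint passes its speed limit or range.

## Robot

A 6-joint arm with a two-finger parallel gripper is mounted at the origin on the work surface. World frame = base frame: x ahead of the robot, y to its left, z up, the work surface at z = 0. Lengths are in m, angles in rad, forces in N, time in s.
With the tool pointing down it reaches from about 0.25 to 0.775 m from the base axis. Payload 4 kg.
Tool frame: the origin (TCP) lies at the very end of the fingers, on their centre line; the grasp point (between the pads) lies tcp_to_grasp behind it (tcp_to_grasp is the distance from the TCP to the grasp point, in m); z points along the fingers, y is the direction in which the jaws open and shut (so a half turn about z gives the same grasp; the last joint's range is limited). The gripper opens to 94 mm and grips with 3 to 60 N. Pads are 16 mm wide; open, the fingers measure 119 mm over their backs; the gripper's body (75 mm by 177 mm) begins 78 mm behind the grasp point.
Start: joints at [1.198, 0.087, 1.371, -0, 1.684, -0.103], TCP at [0.147, 0.53, 0.206] pointing down, gripper open.
Joint ranges: [-3.1, 3.1], [-0.76, 2.03], [0.27, 2.55], [-1.08, 4.22], [0.17, 2.65], [-2.57, 2.57]. Speed limits (rad/s): [2.79, 2.79, 3.14, 3.14, 3.14, 3.14].

## Interface

Orientations are given as [roll, pitch, yaw] about the fixed x, y, z axes, in that order (R = Rz(yaw) Ry(pitch) Rx(roll)).
In Python, from bench import * gives the robot as it stands.
- The arm moves only by the tool play_rows, never from a script. Its argument "rows" is a list of rows, each a list of 3 entries, a list of its own where there are three numbers: the finger opening in cm, from 0 to 9.4, then the shift along the world's x, y, z in cm, then the turn, a rotation vector about the world's x, y, z in rad. A call has 1 to 8 rows; each row is the pose to reach, as a shift and turn from the pose commanded when the call began; what a row does not reach only later rows make up. A row lasts 1/12 s, in which the tool goes at most 41.7 mm and 7.16 degrees, less where a joint would pass 70% of its speed; a pose out of reach is approached as far as the arm can. A call with a gripper value outside its range is refused whole. The fingers move at their own pace and stop on an object; the grip force is fixed at half the most. Time passes only in rows, so rows that repeat a pose let the fingers close. It gives the time, the measured TCP pose, the force and the opening at its end, in the units of the state.
- get_obs(): the state, without advancing time (a new reading comes with each control period).
- snapshot(name): name is "scene" or "top" or "wrist"; returns a dict with "pixels" (400x640x3 uint8, red, green, blue), "fx", "fy", "cx", "cy" (pixels), "dist_coeffs" ([k1, k2, p1, p2, k3] as OpenCV has them; the pictures are not rectified), "rvec" (rotation vector, rad) and "tvec" (3), from world to camera coordinates, as OpenCV has them. Camera axes: x right, y down, z forward; pixel columns grow to the right and rows downward; lengths in m; the calibration is good to about 2 mm. A picture is of the moment at which its call begins. There is no depth.
- close_job(): hands the job in, once; it reports no verdict.
Trained networks look in the newest picture that a camera, given by its name, has taken for a name from the list of things; names that differ only in an ending like _2 or _b are one class to them, and where a whole thing is asked for, a point or a joint stands for the part that bears it (a point fixed in the world has none). Each returns a list of dicts, best first, with "confidence" (0 to 1); they miss things now and then, are a little off and sometimes report something else, mostly with a low value. They report only what shows in the picture. A call takes as long as a camera call.
- silhouettes(camera, label): "mask" (400x640 bool, what is visible of it) and "point" ([row, column] in pixels, amid what is visible of it).
The state is a dict: "time": time; "joint_positions": joint angles; "qvel": joint speeds; "joint_torque": joint torques, N m; "tool_pos": TCP position; "ee_rot": TCP orientation; "wrist_force": force on the tool from outside, world axes, zero at the start; "wrist_torque": the same for the moment, N m; "width": finger opening in m.
Only numpy, scipy, OpenCV 4.12 (cv2) and the standard library are available. Lean on these libraries where they do the work, as an engineer would, in place of code of your own. Each camera call takes 0.05 s, during which the arm holds its last target. There are 200 camera calls.

## Working session

There is one attempt and no reset: what is moved stays moved. The work goes in short steps, Python scripts to look and compute and a tool call to move; the robot and the scene stay as the last step left them, time stands still between calls to the robot, and variables do not carry over. Pictures are saved under pics/ and viewed, about 8 in all and at most 12, crops included, and the job is handed in when it is done.

Besides the shell and the picture viewer there is one more tool, called as name(argument=value, ...) on one line, values as JSON. play_rows: Moves the arm, as the interface text tells. Its arguments: {"type":"object","properties":{"rows":{"type":"array"}},"required":["rows"]}

```bash
mkdir -p pics; cat > h.py <<'E'
from bench import *
import numpy as np, cv2
def cam(s):
    K=np.array([[s["fx"],0,s["cx"]],[0,s["fy"],s["cy"]],[0,0,1.]])
    return K,np.array(s["dist_coeffs"],float),np.array(s["rvec"],float),np.array(s["tvec"],float)
def ray(s,uv,z):
    K,d,r,t=cam(s); R=cv2.Rodrigues(r)[0]
    n=cv2.undistortPoints(np.array(uv,float).reshape(-1,1,2),K,d).reshape(-1,2)
    D=np.c_[n,np.ones(len(n))]@R; C=-R.T@t
    return C+D*((z-C[2])/D[:,2])[:,None]
def proj(s,P):
    K,d,r,t=cam(s); return cv2.projectPoints(np.array(P,float).reshape(-1,1,3),r,t,K,d)[0].reshape(-1,2)
def save(s,n): cv2.imwrite("pics/"+n,cv2.cvtColor(s["pixels"],cv2.COLOR_RGB2BGR))
def box(m):
    c=max(cv2.findContours(m.astype(np.uint8),0,1)[0],key=cv2.contourArea); return c.reshape(-1,2)
E
python3 - <<'E'
from h import *
o=get_obs(); print(o)
for c in ("top","scene"):
    s=snapshot(c); save(s,c+"0.png")
    for l,z in (("riser",.09),("clipboard",.095),("torch",.09),("pen_pot",.09),("key_safe",.04)):
        for r in silhouettes(c,l)[:2]:
            q=box(r["mask"]); w=ray(s,q,z)[:,:2].astype(np.float32)
            b=cv2.minAreaRect(w); print(c,l,round(r["confidence"],2),r["point"],np.round(b[0],3),np.round(b[1],3),round(b[2],1),np.round(cv2.boxPoints(b),3).tolist())
E
```

```text
{'time': 0.0, 'joint_positions': array([ 1.19792080e+00,  8.79646280e-02,  1.37223153e+00, -1.51220263e-05,
        1.68360596e+00, -1.03088463e-01]), 'qvel': array([ 0.00096698,  0.00051001, -0.00106399,  0.00165293,  0.00095012,
        0.00143062]), 'joint_torque': array([ 2.42592141e-04, -3.40183032e+01, -3.02431726e+01,  7.18328683e-02,
        3.29020887e-02, -1.71527136e-04]), 'tool_pos': array([0.14639286, 0.529593  , 0.20431045]), 'ee_rot': array([-3.13939337e+00, -2.12417181e-04,  2.87180367e+00]), 'wrist_force': array([-0.61462813,  0.06056286,  0.21144857]), 'wrist_torque': array([ 0.03595376,  0.02957878, -0.01225959]), 'width': 0.09399339638984368}
top riser 0.73 [208.9, 268.8] [0.567 0.067] [0.669 0.282] 84.7 [[0.3959999978542328, -0.2529999911785126], [0.6769999861717224, -0.27900001406669617], [0.7390000224113464, 0.3869999945163727], [0.4580000042915344, 0.4129999876022339]]
top riser 0.17 [236.2, 456.7] [ 0.475 -0.416] [0.112 0.076] 13.4 [[0.41200000047683716, -0.3919999897480011], [0.4300000071525574, -0.4659999907016754], [0.5379999876022339, -0.4399999976158142]
[... 1720 characters left out ...]
.3, 426.8] [0.593 0.324] [0.08  0.176] 59.6 [[0.4970000088214874, 0.33399999141693115], [0.6489999890327454, 0.24500000476837158], [0.6890000104904175, 0.31299999356269836], [0.5379999876022339, 0.40299999713897705]]
scene key_safe 0.71 [194.5, 176.1] [ 0.497 -0.432] [0.134 0.075] 13.4 [[0.4230000078678131, -0.41100001335144043], [0.4410000145435333, -0.48399999737739563], [0.5709999799728394, -0.453000009059906], [0.5540000200271606, -0.3799999952316284]]
scene key_safe 0.38 [198.0, 356.8] [0.545 0.071] [0.696 0.301] 84.7 [[0.3630000054836273, -0.26100000739097595], [0.6629999876022339, -0.289000004529953], [0.7269999980926514, 0.40299999713897705], [0.4269999861717224, 0.4309999942779541]]
```

View pics/top0.png

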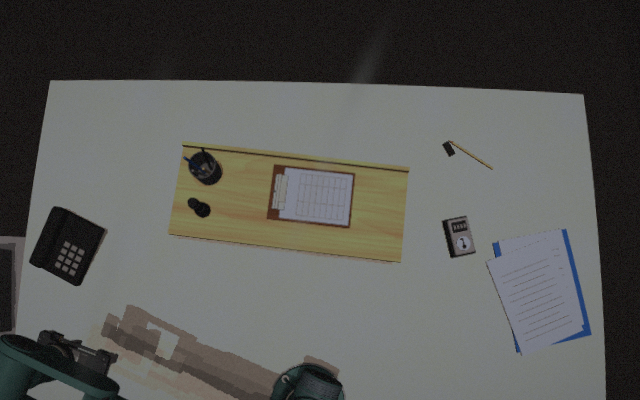

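View pics/scene0.png

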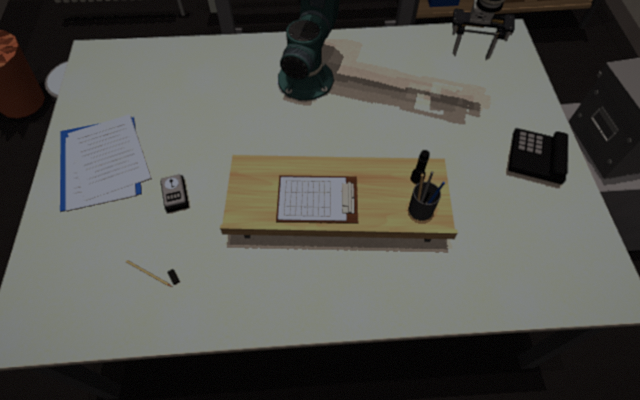

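The top view has the robot at the bottom. The riser spans about (170–410, 145–262) and the clipboard about (267–355, 165–228), with its clip at the left (+y) end. Torch is at (199,207), pot at (205,167) and key safe at (459,237). The scene view agrees. Next I'll fit models to the masks to get exact poses.

```bash
cat >> h.py <<'E'
from scipy.optimize import minimize
def boxpts(x0,x1,y0,y1,z0,z1): return np.array([[x,y,z] for x in(x0,x1) for y in(y0,y1) for z in(z0,z1)])
PARTS={"riser":[boxpts(-.135,.135,-.33,.33,.072,.09),boxpts(.123,.135,-.33,.33,.09,.11)],
 "clipboard":[boxpts(-.08,.08,-.1175,.1175,.09,.095)]}
def world(P,p):
    c,s=np.cos(p[2]),np.sin(p[2]); P=np.array(P,float); Q=P.copy()
    Q[...,0]=p[0]+c*P[...,0]-s*P[...,1]; Q[...,1]=p[1]+s*P[...,0]+c*P[...,1]; return Q
def render(s,parts,p):
    m=np.zeros((400,640),np.uint8)
    for P in parts:
        h=cv2.convexHull(proj(s,world(P,p)).astype(np.float32))
        cv2.fillPoly(m,[np.round(h*16).astype(np.int32)],255,cv2.LINE_AA,4)
    return cv2.GaussianBlur(m.astype(np.float32)/255,(0,0),1)
def fit(views,label,p0):
    T=[(s,cv2.GaussianBlur(m.astype(np.float32),(0,0),1)) for s,m in views]
    f=lambda q:sum(((render(s,PARTS[label],q/[1,1,5])-t)**2).sum() for s,t in T)
    k=np.array([1,1,5]); x0=np.array(p0)*k
    r=minimize(f,x0,method="Nelder-Mead",options=dict(initial_simplex=x0+np.r_[np.zeros((1,3)),np.eye(3)*.02],xatol=1e-4,fatol=.1))
    return r.x/k,r.fun
def overlay(s,polys,name,crop=None,k=3):
    im=cv2.cvtColor(s["pixels"],cv2.COLOR_RGB2BGR); x0,y0,x1,y1=crop or (0,0,640,400)
    im=cv2.resize(im[y0:y1,x0:x1],None,fx=k,fy=k,interpolation=cv2.INTER_CUBIC)
    for P,col in polys:
        q=(proj(s,P)-[x0,y0]+.5)*k; cv2.polylines(im,[np.round(q).astype(np.int32)],True,col,1,cv2.LINE_AA)
    cv2.imwrite("pics/"+name,im)
def rect(x0,x1,y0,y1,z): return [[x0,y0,z],[x1,y0,z],[x1,y1,z],[x0,y1,z]]
def inriser(r,P):
    c,s=np.cos(r[2]),np.sin(r[2]); d=np.array(P)-r[:2]; return np.array([c*d[0]+s*d[1],-s*d[0]+c*d[1]])
E
python3 - <<'E'
from h import *
S={c:snapshot(c) for c in("top","scene")}
out={}
for l,p0 in (("riser",(.565,.067,-.09)),("clipboard",(.582,.003,-.09))):
    V={c:(S[c],silhouettes(c,l)[0]["mask"]) for c in S}
    if l=="riser":
        for c in V:
            m=V[c][1].copy()
            for o in("clipboard","torch","pen_pot"): 
                m|=0
            h=box(m); mm=np.zeros((400,640),np.uint8); cv2.fillPoly(mm,[cv2.convexHull(h)],1); V[c]=(S[c],mm)
    for n,v in (("top",[V["top"]]),("scene",[V["scene"]]),("both",list(V.values()))):
        out[l,n]=p=fit(v,l,p0); print(l,n,np.round(p[0],4),round(p[1],1))
r=out["riser","both"][0];c=out["clipboard","both"][0]; np.save("r0.npy",r)
print("clip in riser",inriser(r,c[:2]),"dyaw deg",np.degrees(c[2]-r[2]))
pol=[(world(rect(-.135,.123,-.33,.33,.09),r),(0,0,255)),(world(rect(.123,.135,-.33,.33,.11),r),(255,0,0)),(world(rect(-.08,.08,-.1175,.1175,.095),c),(0,255,0))]
overlay(S["top"],pol,"ov1.png",(160,130,420,275))
overlay(S["scene"],pol,"ov1s.png",(210,145,465,250))
a,b=cv2.imread("pics/ov1.png"),cv2.imread("pics/ov1s.png"); w=min(a.shape[1],b.shape[1])
cv2.imwrite("pics/ov1ab.png",cv2.resize(np.vstack([a[:,:w],b[:,:w]]),None,fx=.78,fy=.78,interpolation=cv2.INTER_AREA))
# torch, pot: footprint from rays: nearest mask bottom
for l,h in(("torch",.128),("pen_pot",.095)):
    print(l,[ray(S[c],[silhouettes(c,l)[0]["point"][::-1]],.09+h/2)[0].round(3) for c in S])
E
```

```text
Traceback (most recent call last):
numpy._core._exceptions._UFuncOutputCastingError: Cannot cast ufunc 'bitwise_or' output from dtype('int64') to dtype('bool') with casting rule 'same_kind'
```

```bash
cat > m1.py <<'E'
from h import *
S={c:snapshot(c) for c in("top","scene")}
out={}
for l,p0 in (("riser",(.565,.067,-.09)),("clipboard",(.582,.003,-.09))):
    V={}
    for c in S:
        m=silhouettes(c,l)[0]["mask"].astype(np.uint8)
        if l=="riser":   # fill holes left by things on it
            cv2.fillPoly(m,[cv2.convexHull(box(m))],1)
        V[c]=(S[c],m)
    for n,v in (("top",[V["top"]]),("scene",[V["scene"]]),("both",list(V.values()))):
        out[l,n]=p=fit(v,l,p0); print(l,n,np.round(p[0],4),round(p[1],1))
r=out["riser","both"][0];c=out["clipboard","both"][0]; np.save("r0.npy",r)
print("clip in riser",inriser(r,c[:2]),"dyaw deg",np.degrees(c[2]-r[2]))
pol=[(world(rect(-.135,.123,-.33,.33,.09),r),(0,0,255)),(world(rect(.123,.135,-.33,.33,.11),r),(255,0,0)),(world(rect(-.08,.08,-.1175,.1175,.095),c),(0,255,0))]
overlay(S["top"],pol,"ov1.png",(160,130,420,275))
overlay(S["scene"],pol,"ov1s.png",(210,145,465,250))
a,b=cv2.imread("pics/ov1.png"),cv2.imread("pics/ov1s.png"); w=min(a.shape[1],b.shape[1])
cv2.imwrite("pics/ov1ab.png",cv2.resize(np.vstack([a[:,:w],b[:,:w]]),None,fx=.78,fy=.78,interpolation=cv2.INTER_AREA))
for l,h in(("torch",.128),("pen_pot",.095)):
    print(l,[ray(S[c],[silhouettes(c,l)[0]["point"][::-1]],.09+h/2)[0].round(3) for c in S])
E
python3 m1.py
```

```text
riser top [ 0.5656  0.0669 -0.092 ] 53.6
riser scene [ 0.5716  0.0669 -0.0887] 139.3
riser both [ 0.5676  0.0672 -0.0855] 417.6
clipboard top [ 0.5823  0.0032 -0.0858] 31.9
clipboard scene [ 0.5809  0.0058 -0.0869] 59.5
clipboard both [ 0.5818  0.0034 -0.0863] 103.6
clip in riser [ 0.01964943 -0.06232562] dyaw deg -0.04722891678678264
torch [array([0.534, 0.304, 0.154]), array([0.535, 0.31 , 0.154])]Traceback (most recent call last):
  File "m1.py", line 21, in <module>
    print(l,[ray(S[c],[silhouettes(c,l)[0]["point"][::-1]],.09+h/2)[0].round(3) for c in S])
                       ~~~~~~~~~~~~~~~~^^^
IndexError: list index out of range
```

View pics/ov1ab.png

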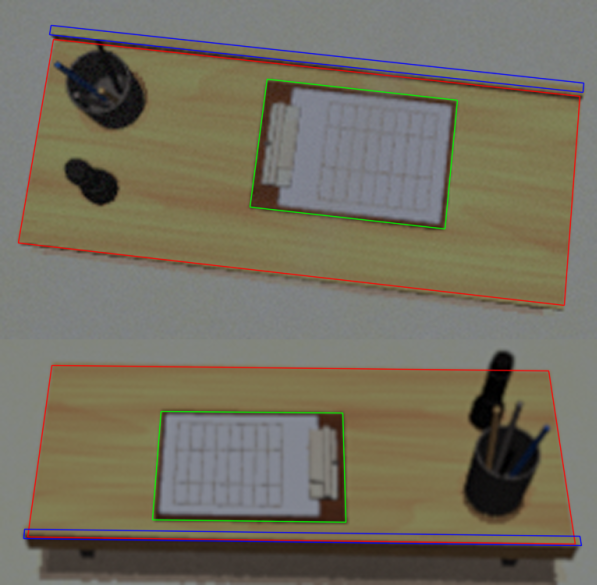

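The overlays fit. The top-view riser pose is (0.566, 0.067, −0.092 rad). In the riser frame the clipboard is near (21, −62) mm, turned about 0.3°, so it must go roughly −210 mm along y' and +21 mm along x'. I'll push from the clip end first, so I'm moving over behind that end.

play_rows(rows=[[7,[0,0,4],[0,0,-0.12]],[7,[0,-2,8],[0,0,-0.24]],[7,[3,-5,10],[0,0,-0.36]],[7,[6,-8,10],[0,0,-0.48]],[7,[9,-11,10],[0,0,-0.6]],[7,[12,-13.5,10],[0,0,-0.72]],[7,[15,-16,10],[0,0,-0.84]],[7,[18,-18.5,10],[0,0,-0.96]]])

```text
time: 1.97
tool_pos: [0.3274, 0.3438, 0.306]
ee_rot: [3.14, -0.0, 1.906]
wrist_force: [0.4, 0.1, -0.3]
width: 0.0701
```

play_rows(rows=[[7,[3.5,-2.5,0],[0,0,-0.1]],[7,[7,-5,0],[0,0,-0.2]],[7,[10,-7.5,0],[0,0,-0.3]],[7,[13.5,-10,0],[0,0,-0.43]],[7,[17,-12.5,0],[0,0,-0.43]],[7,[20.5,-15,0],[0,0,-0.43]],[7,[24,-18,0],[0,0,-0.43]],[7,[26.6,-19.7,0],[0,0,-0.43]]])

```text
time: 2.63
tool_pos: [0.5938, 0.1462, 0.3055]
ee_rot: [3.141, 0.0, 1.481]
wrist_force: [0.9, 0.4, 0.3]
width: 0.07
```

play_rows(rows=[[7,[0,0,-4],[0,0,0]],[7,[0,0,-8],[0,0,0]],[7,[0,0,-12],[0,0,0]],[7,[0,0,-16],[0,0,0]],[7,[0,0,-18.5],[0,0,0]],[7,[0,0,-20],[0,0,0]],[7,[0,0,-20.5],[0,0,0]],[7,[0,0,-20.5],[0,0,0]]])

```text
time: 3.3
tool_pos: [0.5914, 0.1481, 0.0986]
ee_rot: [-3.138, 0.001, 1.482]
wrist_force: [0.1, -0.4, -0.3]
width: 0.07
```

```bash
python3 - <<'E'
from h import *
o=get_obs();print(o["tool_pos"],o["ee_rot"],o["wrist_force"])
r=np.array([.5656,.0669,-.092]); print(inriser(r,o["tool_pos"][:2]))
s=snapshot("wrist"); save(s,"w1.png")
s=snapshot("scene"); overlay(s,[],"s1.png",(220,90,460,250),3)
E
```

```text
[0.59136876 0.14810703 0.09860412] [-3.13808909e+00  8.79758974e-04  1.48177295e+00] [ 0.07141574 -0.37518498 -0.25345374]
[0.01819928 0.08323098]
```

View pics/s1.png

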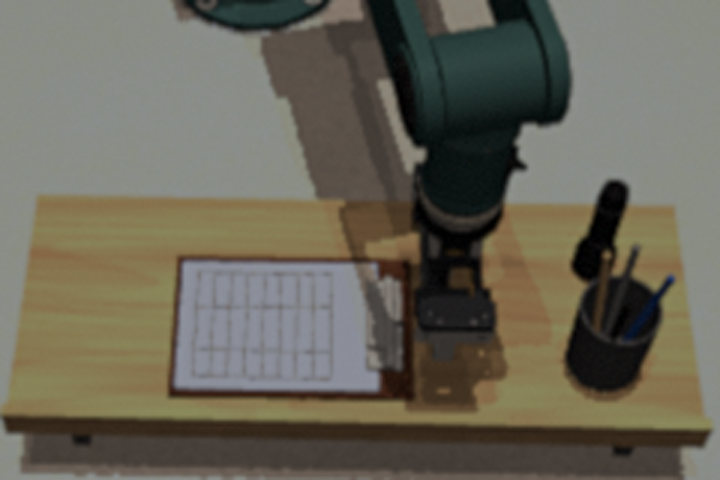

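The fingers straddle the centre line just beyond the clip end, clear of the pot. Lowering to edge height and pushing along −y'.

play_rows(rows=[[7,[0,0,-0.3],[0,0,0]],[7,[0,0,-0.6],[0,0,0]],[7,[0,0,-0.6],[0,0,0]],[7,[-0.05,-0.6,-0.6],[0,0,0]],[7,[-0.11,-1.2,-0.6],[0,0,0]],[7,[-0.15,-1.6,-0.6],[0,0,0]],[7,[-0.18,-2.0,-0.6],[0,0,0]],[7,[-0.22,-2.4,-0.6],[0,0,0]]])

```text
time: 4.07
tool_pos: [0.5906, 0.1241, 0.0953]
ee_rot: [3.14, -0.001, 1.481]
wrist_force: [-0.5, 2.1, 2.5]
width: 0.0702
```

play_rows(rows=[[7,[-0.05,-0.5,0],[0,0,0]],[7,[-0.1,-1.0,0],[0,0,0]],[7,[-0.14,-1.5,0],[0,0,0]],[7,[-0.18,-2.0,0],[0,0,0]],[7,[-0.23,-2.5,0],[0,0,0]],[7,[-0.27,-3.0,0],[0,0,0]],[7,[-0.32,-3.5,0],[0,0,0]],[7,[-0.36,-4.0,0],[0,0,0]]])

```text
time: 4.73
tool_pos: [0.587, 0.0844, 0.0953]
ee_rot: [3.14, -0.001, 1.482]
wrist_force: [0.4, 3.5, 5.6]
width: 0.0701
```

Upward force and z = 95 mm suggest the tips may be riding on the board's face. Checking before going on.

```bash
cat > m2.py <<'E'
from h import *
import sys
r=np.array([.5656,.0669,-.092]); o=get_obs(); print("t",o["time"],"tcp",o["tool_pos"].round(4),"in riser",inriser(r,o["tool_pos"][:2]).round(4),o["wrist_force"].round(1))
p0=np.array([float(a) for a in sys.argv[2:5]])
for c in("top","scene"):
    s=snapshot(c); R=silhouettes(c,"clipboard")
    if R:
        m=R[0]["mask"].astype(np.uint8); cv2.fillPoly(m,[cv2.convexHull(box(m))],1)
        p,f=fit([(s,m)],"clipboard",p0); print(c,R[0]["confidence"],p.round(4),round(f),"in riser mm",(inriser(r,p[:2])*1000).round(1),"dyaw",np.degrees(p[2]-r[2]).round(2))
    save(s,c+sys.argv[1]+".png")
E
python3 m2.py b .576 -.05 -.09; python3 - <<'E'
import cv2
a=cv2.imread("pics/sceneb.png")[100:250,220:460]; b=cv2.imread("pics/topb.png")[130:280,180:420]
cv2.imwrite("pics/b.png",cv2.resize(cv2.vconcat([a,b]),None,fx=2,fy=2,interpolation=2))
E
```

```text
t 4.7333 tcp [0.587  0.0844 0.0953] in riser [0.0197 0.0194] [0.4 3.5 5.6]
top 0.91 [ 0.5777 -0.0426 -0.0872] 898 in riser mm [  22.1 -107.9] dyaw 0.28
scene 0.93 [ 0.5772 -0.0355 -0.0896] 143 in riser mm [  21.  -100.9] dyaw 0.14
```

View pics/b.png

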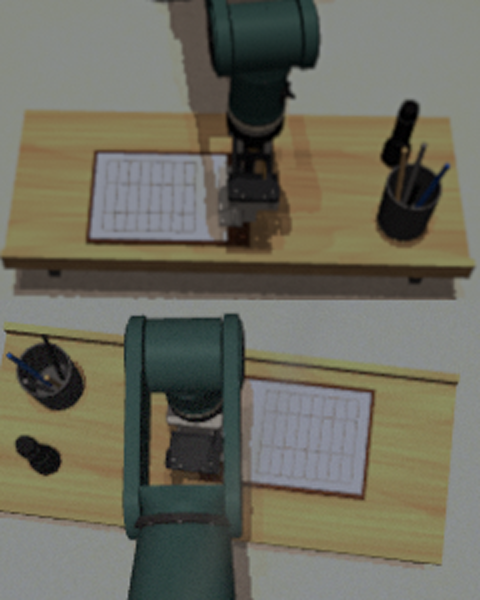

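The board moved with the edge contact as predicted (about 44 mm), but the commanded height was 95 mm, right at the top of the edge. I'll back off, go 3 mm lower and push again.

play_rows(rows=[[7,[0.05,0.5,0],[0,0,0]],[7,[0.12,1.3,0],[0,0,0]],[7,[0.18,2.0,0],[0,0,0]],[7,[0.18,2.0,-0.15],[0,0,0]],[7,[0.18,2.0,-0.3],[0,0,0]],[7,[0.18,2.0,-0.3],[0,0,0]],[7,[0.18,2.0,-0.3],[0,0,0]]])

```text
time: 5.52
tool_pos: [0.588, 0.1039, 0.0907]
ee_rot: [-3.14, 0.001, 1.482]
wrist_force: [0.5, -0.8, -0.4]
width: 0.0698
```

play_rows(rows=[[7,[-0.04,-0.5,0],[0,0,0]],[7,[-0.09,-1.0,0],[0,0,0]],[7,[-0.14,-1.5,0],[0,0,0]],[7,[-0.18,-2.0,0],[0,0,0]],[7,[-0.23,-2.5,0],[0,0,0]],[7,[-0.27,-3.0,0],[0,0,0]],[7,[-0.32,-3.5,0],[0,0,0]],[7,[-0.36,-4.0,0],[0,0,0]]])

```text
time: 6.18
tool_pos: [0.5847, 0.0637, 0.0915]
ee_rot: [-3.142, -0.0, 1.482]
wrist_force: [0.1, 1.2, -0.8]
width: 0.0701
```

Height is now 91 mm with no vertical force and a light push. Continuing.

play_rows(rows=[[7,[-0.05,-0.5,0],[0,0,0]],[7,[-0.09,-1.0,0],[0,0,0]],[7,[-0.14,-1.5,0],[0,0,0]],[7,[-0.18,-2.0,0],[0,0,0]],[7,[-0.23,-2.5,0],[0,0,0]],[7,[-0.27,-3.0,0],[0,0,0]],[7,[-0.32,-3.5,0],[0,0,0]],[7,[-0.36,-4.0,0],[0,0,0]]])

```text
time: 6.85
tool_pos: [0.5811, 0.0238, 0.0915]
ee_rot: [3.142, -0.0, 1.482]
wrist_force: [0.9, 1.5, -0.4]
width: 0.07
```

play_rows(rows=[[7,[-0.05,-0.5,0],[0,0,0]],[7,[-0.09,-1.0,0],[0,0,0]],[7,[-0.14,-1.5,0],[0,0,0]],[7,[-0.18,-2.0,0],[0,0,0]],[7,[-0.23,-2.5,0],[0,0,0]],[7,[-0.27,-3.0,0],[0,0,0]],[7,[-0.32,-3.5,0],[0,0,0]],[7,[-0.36,-4.0,0],[0,0,0]]])

```text
time: 7.52
tool_pos: [0.5775, -0.0162, 0.0915]
ee_rot: [3.142, -0.0, 1.482]
wrist_force: [-0.3, 0.9, -1.0]
width: 0.0702
```

play_rows(rows=[[7,[-0.05,-0.5,0],[0,0,0]],[7,[-0.09,-1.0,0],[0,0,0]],[7,[-0.14,-1.5,0],[0,0,0]],[7,[-0.18,-2.0,0],[0,0,0]],[7,[-0.23,-2.5,0],[0,0,0]],[7,[-0.27,-3.0,0],[0,0,0]],[7,[-0.32,-3.5,0],[0,0,0]],[7,[-0.36,-4.0,0],[0,0,0]]])

```text
time: 8.18
tool_pos: [0.574, -0.0562, 0.0915]
ee_rot: [3.141, 0.0, 1.482]
wrist_force: [0.4, 1.2, -1.0]
width: 0.0698
```

```bash
python3 m2.py c .565 -.19 -.09
```

```text
t 8.1833 tcp [ 0.574  -0.0562  0.0915] in riser [ 0.0196 -0.1218] [ 0.4  1.2 -1. ]
top 0.94 [ 0.5608 -0.191  -0.0841] 1129 in riser mm [  18.9 -257.2] dyaw 0.46
scene 0.67 [ 0.5635 -0.1856 -0.0879] 137 in riser mm [  21.1 -251.6] dyaw 0.24
```

play_rows(rows=[[7,[-0.05,-0.5,0],[0,0,0]],[7,[-0.09,-1.0,0],[0,0,0]],[7,[-0.14,-1.4,0],[0,0,0]],[7,[-0.16,-1.7,0],[0,0,0]],[7,[-0.17,-1.9,0],[0,0,0]],[7,[-0.17,-1.9,0],[0,0,0]]])

```text
time: 8.88
tool_pos: [0.5724, -0.0753, 0.0917]
ee_rot: [3.141, 0.0, 1.481]
wrist_force: [0.4, 0.3, 0.8]
width: 0.0703
```

play_rows(rows=[[7,[0.05,0.6,0],[0,0,0]],[7,[0.12,1.3,0.2],[0,0,0]],[7,[0.18,2.0,3],[0,0,0.1]],[7,[-2.5,1,6],[0,0,0.2]],[7,[-5.5,0,8.5],[0,0,0.32]],[7,[-8.5,-2,10],[0,0,0.44]],[7,[-11.5,-4,10],[0,0,0.56]],[7,[-14,-6,10],[0,0,0.68]]])

```text
time: 9.55
tool_pos: [0.4314, -0.135, 0.1934]
ee_rot: [3.14, 0.004, 2.169]
wrist_force: [1.1, -0.5, -0.7]
width: 0.07
```

```bash
python3 m2.py d .563 -.205 -.09
```

```text
t 9.55 tcp [ 0.4314 -0.135   0.1934] in riser [-0.115  -0.2134] [ 1.1 -0.5 -0.7]
top 0.9 [ 0.6021 -0.2081 -0.0891] 1215 in riser mm [  61.6 -270.5] dyaw 0.17
scene 0.87 [ 0.564  -0.2006 -0.09  ] 21 in riser mm [  23.  -266.5] dyaw 0.11
```

play_rows(rows=[[9,[0,-2,0],[0,0,0.12]],[9,[0.5,-4.4,0],[0,0,0.24]],[9,[2.1,-4.4,0],[0,0,0.36]],[9,[2.1,-4.4,0],[0,0,0.48]],[9,[2.1,-4.4,0],[0,0,0.6]],[9,[2.1,-4.4,0],[0,0,0.72]],[9,[2.1,-4.4,0],[0,0,0.84]],[9,[2.1,-4.4,0],[0,0,0.88]]])

```text
time: 10.42
tool_pos: [0.4546, -0.1776, 0.1908]
ee_rot: [3.141, -0.001, 3.047]
wrist_force: [0.9, 0.2, -1.0]
width: 0.0897
```

play_rows(rows=[[9,[0,0,-3],[0,0,0]],[9,[0,0,-6],[0,0,0]],[9,[0,0,-8],[0,0,0]],[9,[0,0,-9.2],[0,0,0]],[9,[0,0,-9.8],[0,0,0]],[9,[0,0,-10.1],[0,0,0]],[9,[0,0,-10.1],[0,0,0]]])

```text
time: 11.0
tool_pos: [0.4541, -0.1784, 0.0912]
ee_rot: [-3.142, 0.001, 3.042]
wrist_force: [0.6, 0.7, 0.0]
width: 0.0903
```

```bash
python3 m2.py e .565 -.2 -.09; python3 - <<'E'
import cv2
a=cv2.imread("pics/scenee.png")[100:250,160:460]; b=cv2.imread("pics/tope.png")[130:280,180:480]
cv2.imwrite("pics/e.png",cv2.resize(cv2.vconcat([a,b]),None,fx=2,fy=2,interpolation=2))
E
```

```text
t 11.0 tcp [ 0.4541 -0.1784  0.0912] in riser [-0.0885 -0.2545] [0.6 0.7 0. ]
top 0.73 [ 0.571  -0.2034 -0.0878] 734 in riser mm [  30.3 -268.7] dyaw 0.24
scene 0.79 [ 0.5625 -0.2005 -0.0901] 37 in riser mm [  21.4 -266.6] dyaw 0.11
```

View pics/e.png

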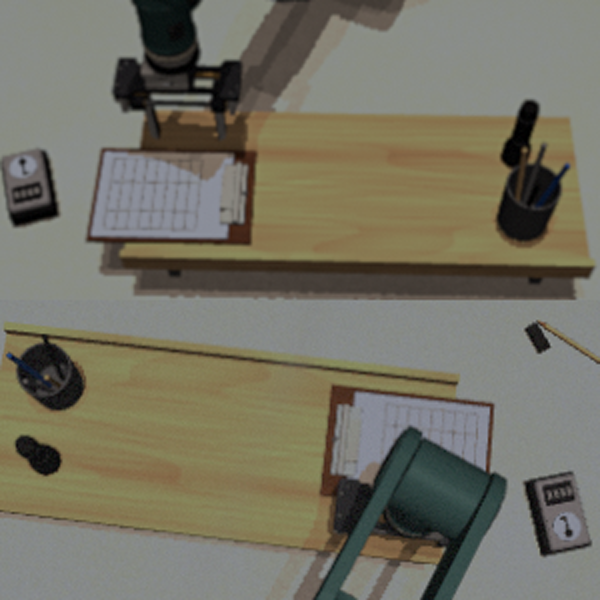

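The fingers are over the board in front of the long edge, and the clipboard is roughly parallel to the rail and overhanging. Pushing toward the rail, gently near the end.

play_rows(rows=[[9,[0.6,-0.05,0],[0,0,0.004]],[9,[1.2,-0.11,0],[0,0,0.004]],[9,[1.7,-0.15,0],[0,0,0.004]],[9,[2.1,-0.19,0],[0,0,0.004]],[9,[2.5,-0.23,0],[0,0,0.004]],[9,[2.9,-0.27,0],[0,0,0.004]],[9,[3.3,-0.3,0],[0,0,0.004]],[9,[3.6,-0.33,0],[0,0,0.004]]])

```text
time: 11.87
tool_pos: [0.4895, -0.1821, 0.0904]
ee_rot: [3.141, -0.001, 3.046]
wrist_force: [-3.7, 0.1, 2.4]
width: 0.0901
```

play_rows(rows=[[9,[0.15,-0.01,0],[0,0,0]],[9,[0.3,-0.03,0],[0,0,0]],[9,[0.45,-0.04,0],[0,0,0]],[9,[0.55,-0.05,0],[0,0,0]]])

```text
time: 12.2
tool_pos: [0.4943, -0.1825, 0.0904]
ee_rot: [3.142, -0.001, 3.046]
wrist_force: [-6.4, 0.8, 3.6]
width: 0.0899
```

play_rows(rows=[[9,[0,0,0.1],[0,0,0]],[9,[0.1,-0.01,0.1],[0,0,0]],[9,[0.2,-0.02,0.1],[0,0,0]],[9,[0.2,-0.02,0.1],[0,0,0]]])

```text
time: 12.53
tool_pos: [0.4946, -0.1828, 0.0906]
ee_rot: [-3.141, -0.006, 3.046]
wrist_force: [-8.1, -1.5, 2.1]
width: 0.0896
```

play_rows(rows=[[9,[0.1,-0.01,0],[0,0,0]],[9,[0.2,-0.02,0],[0,0,0]],[9,[0.2,-0.02,0],[0,0,0]]])

```text
time: 12.78
tool_pos: [0.4947, -0.1828, 0.0905]
ee_rot: [-3.142, -0.01, 3.046]
wrist_force: [-12.7, 0.4, 3.3]
width: 0.09
```

Force rises while the tool stays put, so it is seated on the rail. Backing off to look.

play_rows(rows=[[9,[-0.6,0.05,0],[0,0,0]],[9,[-1.5,0.14,0.2],[0,0,0]],[9,[-3,0.3,3],[0,0,0]],[9,[-6,0.6,6],[0,0,-0.1]],[9,[-9,3,9],[0,0,-0.22]],[9,[-11,6,11],[0,0,-0.34]],[9,[-13,9,12],[0,0,-0.46]],[9,[-15,12,12],[0,0,-0.58]]])

```text
time: 13.45
tool_pos: [0.3498, -0.0624, 0.2155]
ee_rot: [3.137, 0.009, 2.458]
wrist_force: [0.9, 0.9, -0.5]
width: 0.09
```

play_rows(rows=[[8,[-0.5,3.5,0],[0,0,-0.1]],[7,[-0.5,7,0],[0,0,-0.2]],[7,[-0.5,10,0],[0,0,-0.3]],[7,[-0.5,13,0],[0,0,-0.4]],[7,[-0.5,16,0],[0,0,-0.5]]])

```text
time: 13.87
tool_pos: [0.3444, 0.0926, 0.2124]
ee_rot: [3.137, 0.001, 1.982]
wrist_force: [0.3, 0.3, 0.3]
width: 0.0706
```

```bash
python3 m2.py f .585 -.2 -.09; python3 - <<'E'
import cv2,sys
sys.path.insert(0,".")
from h import *
r=np.array([.5656,.0669,-.092])
s=snapshot("top")
tgt=world(rect(-.037,.123,-.39,-.155,.095),r); 
overlay(s,[(tgt,(0,255,0)),(world(rect(-.135,.123,-.33,.33,.09),r),(0,0,255))],"f.png",(320,140,470,280),5)
E
```

```text
t 13.8667 tcp [0.3444 0.0926 0.2124] in riser [-0.2226  0.0053] [0.3 0.3 0.3]
top 0.9 [ 0.5837 -0.2067 -0.0872] 22 in riser mm [  43.1 -270.7] dyaw 0.28
scene 0.61 [ 0.58   -0.2034 -0.0853] 58 in riser mm [  39.2 -267.8] dyaw 0.38
```

View pics/f.png

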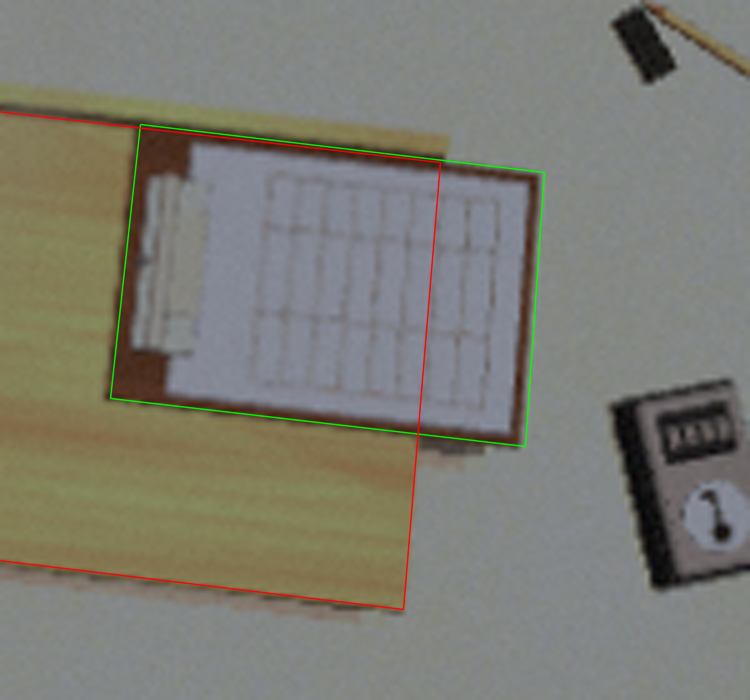

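The clipboard outline lies on the target within about 1 px: its far edge is along the rail, it is square to about 0.3°, and the overhang is about 5.5–5.8 cm. The key safe, torch and pot were not touched and the arm is clear. Handing in.

```bash
python3 -c "
from bench import *
print(get_obs()['wrist_force']); print(close_job())"
```

```text
[-0.70311878 -0.17353076  0.14347542]
the job is handed in; nothing more can be done
None
```

The clipboard lies against the back rail with its free end about 5.5–5.8 cm past the open end, and the job is handed in. I pushed it about 20 cm along the riser with the open fingertips on its clip-end edge. Then I pressed it to the rail with both fingers on its front edge until the force rose to about 13 N with no further travel. The moves finished by about 14 s of the 54 s.

**Last checks:**
- **Position:** in the riser frame, the top camera put the clipboard's centre at (43.1, −270.7) mm; the target is (43, −272.5). It was turned 0.3°, which is within the fit's noise.
- **Disagreement:** the scene camera gave (39.2, −267.8) mm, an overhang of about 55 mm. Finger travel suggested about 54 mm. I judged this close enough to "about 6 cm" and did not nudge it further.
- **A slip on the way:** the first part of the end push was at the top of the edge, with up to 5.6 N of vertical force. I backed off, went lower and carried on.
- **Other things:** the arm stayed clear of the torch, pen pot and key safe. I did not measure them again at the end.

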